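# Fill the inspection tray and hold the coating probe on the marked baseplate

## Task

Set the two loose knee baseplates gently into the two empty compartments of the inspection tray, flat, keel up, square to the compartment and with the notch towards the tray's front side like the two already there. Then lift the coating-thickness probe out of its holder and hold it upright on the spot inside the pencilled ring of the marked plate, pressing lightly so that its sprung tip is pushed about half way in. Finish while still holding the probe there for the reading, and leave everything else on the bench as it is.

Things in the scene. Friction and masses are not known exactly. Their poses are not given: they have to be found in the camera images.
- plate_marked: Loose kidney-shaped metal knee baseplate, off-white coated top with a pencilled ring, 76 mm (y) x 42 mm (x) x 4.5 mm. Round keel post, 14 mm diameter, stands at the origin, top 44.5 mm above the underside; a 3 mm thin fin along y (22 mm) crosses its foot, up to 20 mm high. Kidney notch, 9 mm deep, in the -x edge. Origin: underside, on the keel's axis; z up. About 90 g. Lies keel up on the bench, notch roughly to the robot.
- plate_plain: The other loose baseplate: same shape, size and axes as plate_marked, without a ring. It lies keel up on the bench.
- plate_tray_a: Baseplate of the same shape, already lying in one of the tray's four compartments (which one varies), notch towards the tray's front.
- plate_tray_b: Another such baseplate already in the tray.
- spot (a point): Middle of the pencilled ring (20 mm across, line 2 mm) on the coated top face of plate_marked: 23 mm from the keel's axis towards the plate's -y, 4.5 mm above its underside. Its axes are those of the plate.
- tray: Fixed aluminium tray, 148 mm (x) x 188 mm (y) x 16 mm high, perforated floor 4 mm thick, walls and two crossing dividers 4 mm thick, rim-high: 2 by 2 compartments, each 68 mm (x) x 88 mm (y) inside. A plate lies with its long side along the tray's y. Origin: centre of the underside; x points away from the front side. A low wire loop at each short side.
- tray_front (a point): Middle of the rim of the tray's front long side (-x, nearest the robot); the notches face this side, that is a plate's x axis points as the tray's.
- place_1 (a point): Centre of the floor of the tray's front left compartment (tray -x, +y), at the height of the floor's top.
- place_2 (a point): The same, front right compartment (-x, -y).
- place_3 (a point): The same, back left compartment (+x, +y).
- place_4 (a point): The same, back right compartment (+x, -y).
- holder: Fixed grey tube, 38 mm diameter and 70 mm high, on a black 72 mm foot disc; the probe stands upright in its 17 mm bore. Origin: centre of the underside.
- probe: Cordless pen probe, about 122 g: black grip barrel, 22 mm diameter, 84 mm long, above its origin; steel nose, 14 mm diameter, 48 mm long, below it; then the sprung tip. Origin: on the axis at the barrel's lower end, which rests on the holder's top (70 mm over the bench), nose and tip in the bore: lift straight up 62 mm or more to clear. z up the axis.
- probe_tip (a joint): How far the probe's sprung tip is pushed in, m: 0 out, 0.008 fully in; the spring takes about 1.2 N to start and 800 N/m after that (half way in: about 4.4 N; fully in: about 7.6 N, then it is solid).
- probe_point (a point): End of the probe's tip, a flat foot of 8 mm diameter, on the axis 60 mm below the probe's origin when the tip is out. Its z is the probe's.
- jar_tall: bystander: clear jar with a white screw cap, 48 mm diameter, 62 mm high; leave it alone. Origin: underside.
- jar_low: bystander: low clear jar with a grey cap, 60 mm diameter, 42 mm high; leave it alone. Origin: underside.
- femoral_head: bystander: white ceramic ball head of a hip joint, 32 mm diameter, 30 mm high; leave it alone. Origin: underside.
- cup_liner: bystander: small white open cup (hip socket liner), 48 mm diameter, 24 mm high; leave it alone. Origin: underside.
- zero_disc: bystander: steel disc, 38 mm diameter, 8 mm thick; leave it alone. Origin: underside.
- hip_stem: bystander: metal hip stem lying flat, about 140 mm long, 17 mm high; leave it alone. Origin: underside.
- screwdriver: bystander: screwdriver lying flat, 150 mm long; leave it alone. Origin: underside.
Mind the look-alikes: they are no part of the job. Leave any blue or red look-alike of the plate_marked alone.

How it is judged:
By the outcome, as a careful person would: the job done as asked, in the order asked, and still so for the second after the job is handed in, while the arm keeps its last pose, push and grip.
It also fails if it takes over 72 s, if anything falls off the work surface, if the arm or the gripper's body presses on something with over 40 N, if the wrist force passes 120 N, or if a joint passes its speed limit or range.

## Robot

A 6-joint arm with a two-finger parallel gripper is mounted at the origin on the work surface. World frame = base frame: x ahead of the robot, y to its left, z up, the work surface at z = 0. Lengths are in m, angles in rad, forces in N, time in s.
With the tool pointing down it reaches from about 0.275 to 0.825 m from the base axis. Payload 4.9 kg.
Tool frame: the origin (TCP) lies midway between the tips of the shut fingers; the grasp point (between the pads) lies 19 mm behind it (bot.grip_depth is the distance from the TCP to the grasp point, in m); z points along the fingers, y is the line along which they close (so a half turn about z gives the same grasp; the last joint's range is limited). The gripper opens to 85 mm and grips with 20 to 120 N. Pads are 22 mm wide; open, the fingers measure 114 mm over their backs; the gripper's body (76 mm by 85 mm) begins 54 mm behind the grasp point. The pads swing forward as they close: fully open they stand 13 mm farther back than shut.
Start: joints at [1.046, 0.326, -0.193, 1.052, 0, 1.437], TCP at [0.21, 0.509, 0.231] pointing down, gripper open.
Joint ranges: [-2.65, 2.65], [-0.97, 1.79], [-1.3, 1.35], [-1.93, 2.1], [-1.47, 1.37], [-3.14, 3.14]. Speed limits (rad/s): [2.57, 2.57, 3.14, 3.14, 3.14, 3.14].

## Interface

Orientations are given as a unit quaternion [w, x, y, z].
In Python, from cell import bot gives the robot as it stands. Calls block until the motion is done:
- bot.move_pose(position, orientation): joint-space move of the TCP to a pose.
- bot.move_linear(position, speed=0.15, rotation=None, until_force=None): straight line of the TCP; rotation=None keeps the orientation; speed is the mean speed in m/s. With until_force (N) it stops when the force on the tool has changed by that much, and returns True; else False.
- bot.goto_joints(angles): joint-space move.
- bot.set_gripper(opening, grasp_force=None): opening from 0.0 (shut) to 1.0 (fully open); grasp_force is the grip in N (None keeps the last); returns when the fingers have stopped.
- bot.wait(seconds).
- bot.solve_ik(position, orientation): joint angles nearest the present ones, or None.
- bot.camera(name): name is "scene" or "top" or "wrist"; returns the picture (420x560x3 uint8, red, green, blue); there is no depth.
- bot.calibration(name): a dict with "mtx" (3x3 intrinsics, pixels), "extrinsics" (4x4, takes a point from world to camera coordinates); the wrist camera has in their place "hand_eye" (4x4, takes a point from camera to tool coordinates, whose origin is the TCP and whose axes are the flange's). Camera axes: x right, y down, z forward; pixel columns grow to the right and rows downward; lengths in m; the calibration is good to about 2 mm. The wrist camera is an equidistant fisheye: a pixel r from the principal point sees the ray r / f radians off the axis. A picture is of the moment at which its call begins: read the wrist's pose just before it. calibration takes no time and is no camera call.
A pose or a line that the arm cannot do raises bot.PlanningError and nothing moves.
- bot.close_job(): hands the job in; it is judged then, once.
Trained networks look in the newest picture that a camera, given by its name, has taken for a name from the list of things; names that differ only in an ending like _2 or _b are one class to them, and where a whole thing is asked for, a point or a joint stands for the part that bears it (a point fixed in the world has none). Each returns a list of dicts, best first, with "confidence" (0 to 1); they miss things now and then, are a little off and sometimes report something else, mostly with a low value. They report only what shows in the picture. A call takes as long as a camera call. They do not tell look-alikes from the thing itself.
- bot.search_frame(camera, thing): "bbox" ([left, top, width, height] in pixels, round what is visible of it).
Readings, each from a call of its own:
- bot.read_clock(): time.
- bot.read_joint_positions(): joint angles.
- bot.read_joint_vel(): joint speeds.
- bot.read_joint_efforts(): joint torques, N m.
- bot.read_position(): TCP position.
- bot.read_tool_rot(): TCP orientation.
- bot.read_ft_force(): force on the tool from outside, world axes, zero at the start.
- bot.read_moment(): the same for the moment, N m.
- bot.read_gripper_width(): opening from 0.0 (shut) to 1.0 (fully open).
- bot.read_finger_force(): force on a finger pad.
Only numpy, scipy, OpenCV 4.12 (cv2) and the standard library are available. Lean on these libraries where they do the work, as an engineer would, in place of code of your own. Each camera call takes 0.05 s, during which the arm holds its last target. There are 200 camera calls.

## Working session

There is one attempt and no reset: what is moved stays moved. The work goes in short steps, each a Python script; the robot and the scene stay as the last script left them, time stands still between calls to the robot, and variables do not carry over. Pictures are saved under pics/ and viewed, at most 10 in all, crops included, and the job is handed in when it is done.

```bash
mkdir -p pics; ls; python3 - <<'E'
from cell import bot
import cv2,numpy as np
np.set_printoptions(precision=4,suppress=True)
for n in ("top","scene"):
    im=bot.camera(n); cv2.imwrite(f"pics/{n}0.png",cv2.resize(im[:,:,::-1],(800,600),interpolation=cv2.INTER_CUBIC))
    cv2.imwrite(f"{n}_raw0.png",im[:,:,::-1])
    for t in ("plate_marked","tray","probe","holder"):
        print(n,t,[(np.round(d["bbox"]),round(d["confidence"],2)) for d in bot.search_frame(n,t)])
    c=bot.calibration(n);print(c["mtx"],c["extrinsics"])
print(bot.calibration("wrist")); print(bot.read_clock(),bot.read_tool_rot())
E
```

```text
pics
top plate_marked [(array([126., 195.,  26.,  17.]), 0.61), (array([150., 224.,  23.,  18.]), 0.58)]
top tray [(array([271., 189.,  71.,  56.]), 0.94)]
top probe [(array([383., 168.,  12.,  14.]), 0.62), (array([266., 191.,  72.,  59.]), 0.47)]
top holder [(array([364., 172.,  27.,  24.]), 0.91)]
[[484.3356   0.     277.6874]
 [  0.     484.3356 206.6928]
 [  0.       0.       1.    ]] [[ 0.0038 -1.      0.001   0.0462]
 [-0.9902 -0.0039 -0.1396  0.537 ]
 [ 0.1396 -0.0004 -0.9902  1.3543]
 [ 0.      0.      0.      1.    ]]
scene plate_marked [(array([321., 183.,  29.,  18.]), 0.79), (array([339., 160.,  21.,  17.]), 0.7), (array([301., 161.,  22.,  16.]), 0.55)]
scene tray [(array([184., 230.,  97.,  71.]), 0.56), (array([221., 231.,  27.,  24.]), 0.32)]
scene probe [(array([195., 296.,  13.,  38.]), 0.95)]
scene holder [(array([189., 325.,  35.,  43.]), 0.85), (array([323., 186.,  24.,  15.]), 0.26)]
[[539.1459   0.     274.6518]
 [  0.     539.1459 219.268 ]
 [  0.       0.       1.    ]] [[ 0.8183  0.5746 -0.0154 -0.4906]
 [ 0.3568 -0.5289 -0.77   -0.0884]
 [-0.4506  0.6246 -0.6378  1.5093]
 [ 0.      0.      0.      1.    ]]
{'mtx': array([[325.1923,   0.    , 282.7931],
       [  0.    , 325.1923, 211.4592],
       [  0.    ,   0.    ,   1.    ]]), 'hand_eye': array([[-0.0003, -0.9582, -0.286 ,  0.0725],
       [ 1.    ,  0.    , -0.001 , -0.0002],
       [ 0.001 , -0.286 ,  0.9582, -0.1427],
       [ 0.    ,  0.    ,  0.    ,  1.    ]])}
0.5 [-0.      0.1942  0.981  -0.    ]
```

View pics/top0.png

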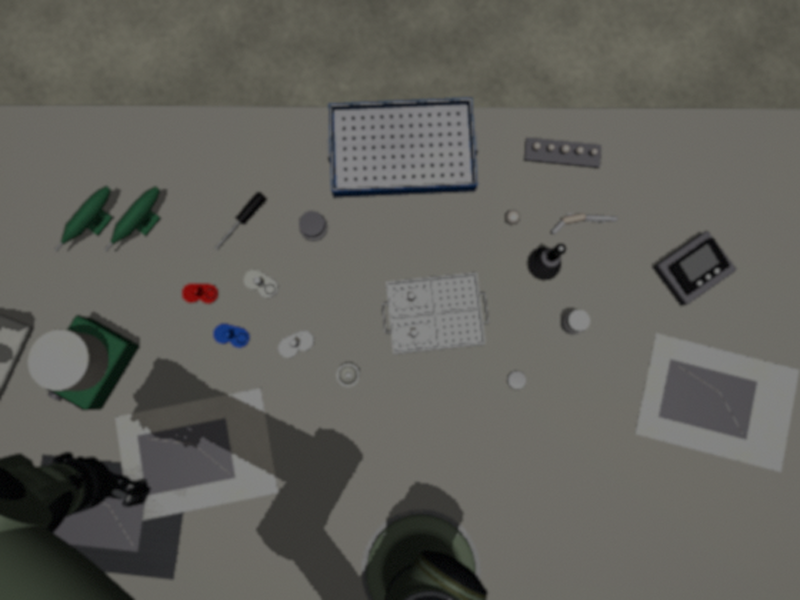

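View pics/scene0.png

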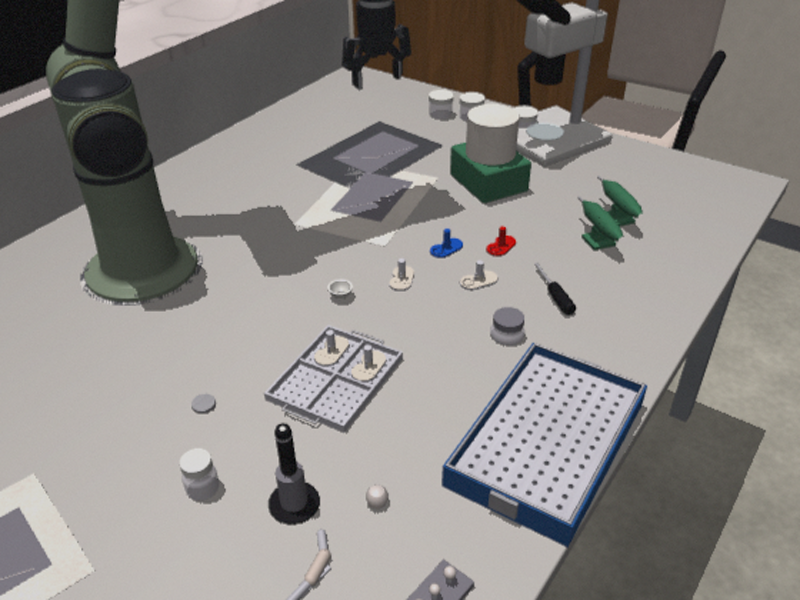

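```bash
cat > h.py <<'E'
from cell import bot
import cv2,numpy as np
from scipy.spatial.transform import Rotation as Ro
np.set_printoptions(precision=4,suppress=True)
def quat(yaw,R=False):            # tool down, closing line (tool y) at world angle yaw
    c,s=np.cos(yaw),np.sin(yaw)
    M=np.array([[-s,c,0],[c,s,0],[0,0,-1.]]).copy()
    x=np.array([-s,c,0]);y=np.array([c,s,0]);M=np.column_stack([x,y,[0,0,-1]])
    q=Ro.from_matrix(M).as_quat();return np.r_[q[3],q[:3]]
def tcpT():
    p=bot.read_position();q=bot.read_tool_rot();T=np.eye(4)
    T[:3,:3]=Ro.from_quat(np.r_[q[1:],q[0]]).as_matrix();T[:3,3]=p;return T
def snap(name):
    """wrist picture and its camera->world transform, stored"""
    T=tcpT()@bot.calibration("wrist")["hand_eye"];im=bot.camera("wrist")[:,:,::-1].copy()
    cv2.imwrite(name+".png",im);np.save(name+".npy",T);return im,T
def ray_plane(o,d,z): d=d.T;return (o+d*((z-o[2])/d[:,2])[:,None])
K=bot.calibration("wrist")["mtx"];F=K[0,0];C=K[:2,2]
def w2xy(px,T,z):                 # wrist pixels -> world on plane z
    u=(np.atleast_2d(px)-C)/F;r=np.linalg.norm(u,axis=1)+1e-12
    d=np.c_[u*(np.sin(r)/r)[:,None],np.cos(r)].T
    return ray_plane(T[:3,3],T[:3,:3]@d,z)
def xy2w(P,T):                    # world -> wrist pixels
    p=(np.atleast_2d(P)-T[:3,3])@T[:3,:3];n=np.linalg.norm(p[:,:2],axis=1)+1e-12
    th=np.arctan2(n,p[:,2]);return C+F*p[:,:2]*(th/n)[:,None]
def top2w(px,z):
    c=bot.calibration("top");E=np.linalg.inv(c["extrinsics"])
    d=np.linalg.inv(c["mtx"])@np.c_[np.atleast_2d(px),np.ones(len(np.atleast_2d(px)))].T
    return ray_plane(E[:3,3],E[:3,:3]@d,z)
def rect(im,T,x,y,z,s=.0005):
    """orthorectified picture of plane z; rows = x falling, cols = y falling"""
    X,Y=np.meshgrid(np.arange(x[1],x[0],-s),np.arange(y[1],y[0],-s),indexing="ij")
    m=xy2w(np.c_[X.ravel(),Y.ravel(),np.full(X.size,z)],T).astype(np.float32).reshape(*X.shape,2)
    return cv2.remap(im,m,None,cv2.INTER_CUBIC)
E
python3 - <<'E'
from h import *
k=.7
P=top2w(np.array([[262,284],[296,344],[436,313],[545,262],[347,375]])*k,.004);print(P)
m=(P[0]+P[1])/2
print(bot.solve_ik([m[0],m[1],.17],quat(np.pi/2)),bot.solve_ik([m[0],m[1],.17],quat(-np.pi/2)))
bot.move_pose([m[0],m[1],.17],quat(np.pi/2))
im,T=snap("w1");cv2.imwrite("pics/w1.png",im)
print(bot.read_clock(),bot.read_position())
E
```

```text
[[ 0.564   0.3265  0.004 ]
 [ 0.4404  0.2533  0.004 ]
 [ 0.5052 -0.0326  0.004 ]
 [ 0.6126 -0.2593  0.004 ]
 [ 0.378   0.1484  0.004 ]]
[ 0.3962  0.4269 -0.2056  0.9383  0.      0.3962] [ 0.3962  0.4269 -0.2056  0.9383  0.     -2.7453]
1.9333 [0.5016 0.2908 0.1703]
```

View pics/w1.png

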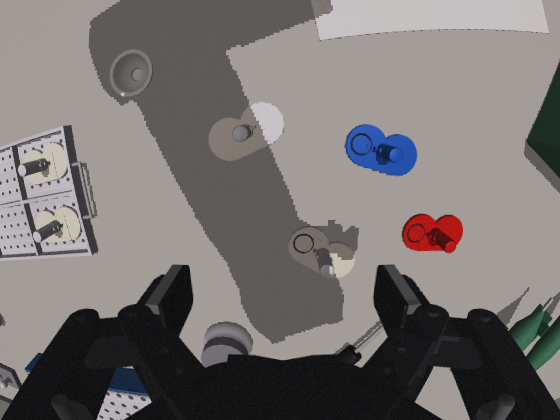

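```bash
python3 - <<'E'
from h import *
im=cv2.imread("w1.png");T=np.load("w1.npy")
A=w2xy([[322,250],[246,130]],T,.0045);print(A)
o=[]
for a in A:
    a=np.round(a,3);r=rect(im,T,(a[0]-.06,a[0]+.06),(a[1]-.06,a[1]+.06),.0045,.0003)
    r=cv2.createCLAHE(3,(4,4)).apply(cv2.cvtColor(r,cv2.COLOR_BGR2GRAY));o.append(r);print(a,r.shape)
cv2.imwrite("pics/r1.png",np.hstack(o))
E
```

```text
[[0.5627 0.3307 0.0045]
 [0.441  0.2554 0.0045]]
[0.563 0.331 0.005] (401, 400)
[0.441 0.255 0.005] (400, 400)Traceback (most recent call last):
  File "<stdin>", line 8, in <module>
    return _nx.concatenate(arrs, 1, dtype=dtype, casting=casting)
           ~~~~~~~~~~~~~~~^^^^^^^^^^^^^^^^^^^^^^^^^^^^^^^^^^^^^^^
ValueError: all the input array dimensions except for the concatenation axis must match exactly, but along dimension 0, the array at index 0 has size 401 and the array at index 1 has size 400
```

```bash
sed -i 's/return cv2.remap(im,m,None,cv2.INTER_CUBIC)/return cv2.remap(im,m,None,cv2.INTER_CUBIC)[:int(round((x[1]-x[0])\/s)),:int(round((y[1]-y[0])\/s))]/' h.py; python3 - <<'E'
from h import *
im=cv2.imread("w1.png");T=np.load("w1.npy")
o=[]
for a in ([.563,.331],[.441,.255]):
    r=rect(im,T,(a[0]-.06,a[0]+.06),(a[1]-.06,a[1]+.06),.0045,.0003)
    r=cv2.createCLAHE(3,(4,4)).apply(cv2.cvtColor(r,cv2.COLOR_BGR2GRAY));o.append(r)
cv2.imwrite("pics/r1.png",np.hstack(o))
E
```

```text
(no output)
```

View pics/r1.png

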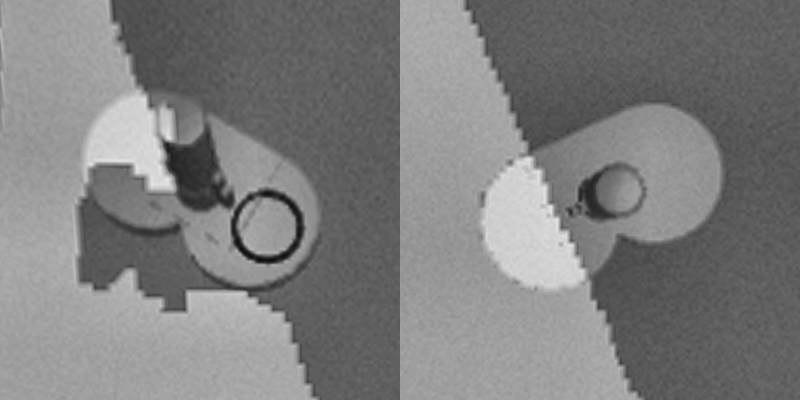

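```bash
python3 - <<'E'
from h import *
T=np.load("w1.npy")
# keel-top check
for a,rc in (([.563,.331],(125,185)),([.441,.255],(188,220))):
    p=np.array([a[0]+.06-rc[0]*.0003,a[1]+.06-rc[1]*.0003,.0045]);o=T[:3,3]
    print(o+(p-o)*(.0445-o[2])/(.0045-o[2]))
bot.move_pose([.505,-.06,.2],quat(np.pi))
im,T=snap("w2");cv2.imwrite("pics/w2.png",im)
for t in ("tray","holder","probe"): print(t,[(np.round(d["bbox"]),round(d["confidence"],2)) for d in bot.search_frame("wrist",t)])
print(bot.read_clock(),bot.read_joint_positions())
E
```

```text
[0.5652 0.3296 0.0445]
[0.4426 0.2543 0.0445]
tray [(array([200., 110., 156., 194.]), 0.58)]
holder [(array([143.,   0.,  74.,  42.]), 0.82), (array([234., 223.,  43.,  64.]), 0.58)]
probe []
4.0583 [-0.2627  0.2746 -0.3494  0.9469  0.0001 -1.8342]
```

View pics/w2.png

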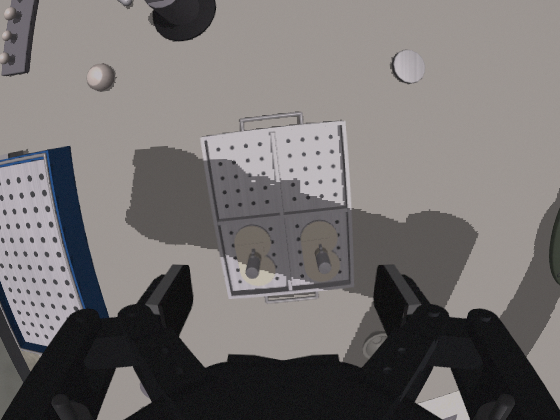

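```bash
python3 - <<'E'
from h import *
im=cv2.imread("w2.png");T=np.load("w2.npy")
W=w2xy([[202,136],[345,121],[354,288],[230,299]],T,.016)[:,:2]
M=np.array([[.074,-.094],[-.074,-.094],[-.074,.094],[.074,.094]])
c=W.mean(0);H=M.T@(W-c);yaw=np.arctan2(H[0,1]-H[1,0],H[0,0]+H[1,1]);R=np.array([[np.cos(yaw),-np.sin(yaw)],[np.sin(yaw),np.cos(yaw)]])
print(c,np.degrees(yaw),W,(W-c-M@R.T)*1000)
r=rect(im,T,(c[0]-.11,c[0]+.11),(c[1]-.12,c[1]+.12),.016,.0004)
def px(m):
    w=c+R@np.array(m);return (int(round((c[1]+.12-w[1])/.0004)),int(round((c[0]+.11-w[0])/.0004)))
cv2.polylines(r,[np.array([px(m) for m in M])],True,(0,255,0))
cv2.line(r,px((0,-.094)),px((0,.094)),(0,0,255));cv2.line(r,px((-.074,0)),px((.074,0)),(0,0,255))
cv2.imwrite("pics/r2.png",r)
E
```

```text
[ 0.5049 -0.0287] 6.021325325059474 [[ 0.5874 -0.1154]
 [ 0.4428 -0.1301]
 [ 0.4218  0.0581]
 [ 0.5675  0.0726]] [[-0.939  -1.0109]
 [ 1.6476 -0.1413]
 [ 0.3583  1.0987]
 [-1.067   0.0535]]
```

View pics/r2.png

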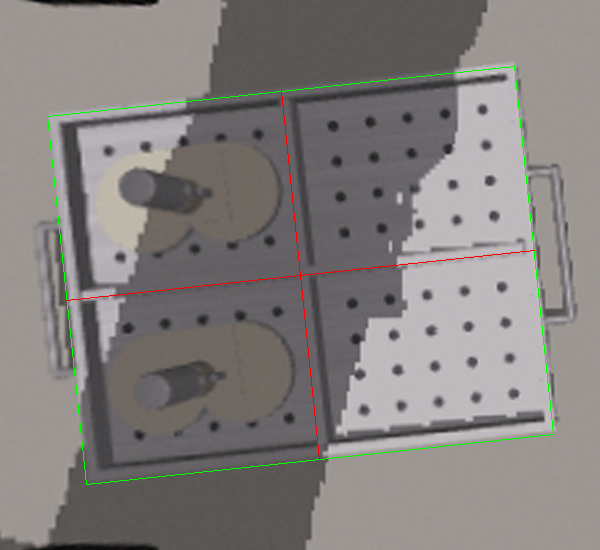

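```bash
cat >> h.py <<'E'
TY=np.radians(6.0);TC=np.array([.5049,-.0287]);TR=np.array([[np.cos(TY),-np.sin(TY)],[np.sin(TY),np.cos(TY)]])
G=.013                            # TCP height over a plate's underside in the grasp
def pick(xy,yaw):
    bot.move_pose([*xy,.10],quat(yaw+np.pi));bot.set_gripper(.5,40)
    bot.move_linear([*xy,G],.08);bot.set_gripper(0,40)
    print("grip",bot.read_gripper_width(),bot.read_finger_force())
    bot.move_linear([*xy,.13],.12)
def place(loc):
    xy=TC+TR@np.array(loc)
    bot.move_pose([*xy,.13],quat(TY+np.pi));bot.wait(.2)
    print("held",bot.read_gripper_width(),bot.read_finger_force(),bot.read_ft_force())
    bot.move_linear([*xy,.004+G+.006],.1)
    print(bot.move_linear([*xy,.004+G-.003],.015,until_force=2.5),bot.read_position(),bot.read_ft_force())
    bot.set_gripper(.35);bot.move_linear([*xy,.13],.12)
E
python3 - <<'E'
from h import *
pick([.4422,.2545],np.radians(25.4));place((.036,-.046))
print(bot.read_clock())
im,T=snap("w3");cv2.imwrite("pics/w3.png",im)
E
```

```text
grip 0.1515728081125662 38.95213186740875
held 0.15248096708804895 38.917781710624695 [ 0.4169 -1.1926 -1.0838]
True [ 0.5458 -0.0707  0.0176] [-0.7846 -0.2475  4.7059]
13.0917
```

View pics/w3.png

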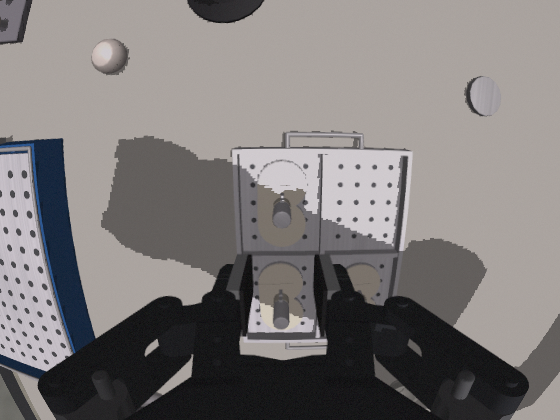

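```bash
python3 - <<'E'
from h import *
pick([.5658,.3304],np.radians(-29.7));place((-.036,-.046))
print(bot.read_clock())
# look at spot and holder
bot.move_pose([.5,-.13,.2],quat(TY+np.pi))
im,T=snap("w4")
for t in ("holder","probe"): print(t,[(np.round(d["bbox"]),round(d["confidence"],2)) for d in bot.search_frame("wrist",t)])
c=TC+TR@np.array([-.036,-.046])
r=rect(im,T,(c[0]-.06,c[0]+.11),(c[1]-.06,c[1]+.06),.0085,.0003);print(c)
cv2.imwrite("r4.png",r)
a=np.full((max(420,r.shape[0]),r.shape[1]+400,3),0,np.uint8);a[:r.shape[0],:r.shape[1]]=r;a[:420,r.shape[1]:]=im[:,80:480]
cv2.imwrite("pics/w4.png",a);print(a.shape)
E
```

```text
grip 0.15335381325893066 39.02654707431793
held 0.1487605257656076 38.92043352127075 [-0.1283 -0.8463 -1.0657]
True [ 0.4742 -0.0783  0.0176] [-0.2155  1.0143  4.6429]
22.4667
holder [(array([150.,  29.,  74.,  66.]), 0.59)]
probe [(array([112.,  14.,  64.,  47.]), 0.94)]
[ 0.4739 -0.0782]
(567, 800, 3)
```

View pics/w4.png

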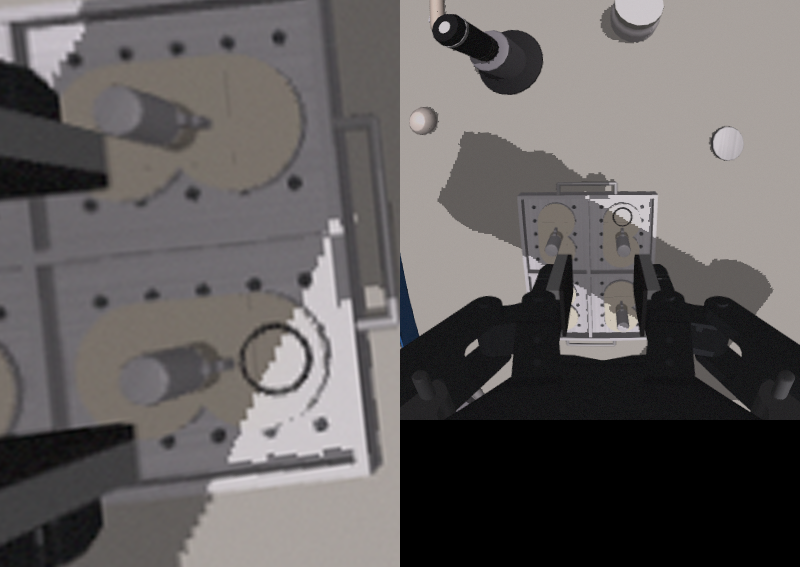

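```bash
python3 - <<'E'
from h import *
T=np.load("w4.npy")
a=w2xy([[188,62]],T,0)[0];b=w2xy([[127,26]],T,.154)[0];print(a,b)
p=(a+b)/2
bot.move_pose([p[0],p[1],.28],quat(TY+np.pi))
im,T=snap("w5")
print(bot.read_clock(),[(np.round(d["bbox"]),round(d["confidence"],2)) for t in("holder","probe") for d in bot.search_frame("wrist",t)])
g=im.copy()
for z,s in((.002,.036),(.07,.019),(.154,.011)):
    th=np.linspace(0,6.3,60);q=xy2w(np.c_[b[0]+s*np.cos(th),b[1]+s*np.sin(th),np.full(60,z)],T)
    cv2.polylines(g,[np.round(q).astype(int)],True,(0,0,255))
u=xy2w([[b[0],b[1],.1]],T)[0];print(u)
u=np.clip(u.astype(int),100,[460,320]);g=g[u[1]-100:u[1]+100,u[0]-100:u[0]+100];print(u)
cv2.imwrite("pics/w5.png",cv2.resize(g,(600,600),interpolation=cv2.INTER_CUBIC))
E
```

```text
[ 0.6142 -0.2559  0.    ] [ 0.6101 -0.2565  0.154 ]
23.8917 [(array([254., 145.,  55.,  54.]), 0.66), (array([290., 260.,  96.,  98.]), 0.59), (array([268., 173.,  28.,  41.]), 0.92)]
[283.6624 188.5041]
[283 188]
```

View pics/w5.png

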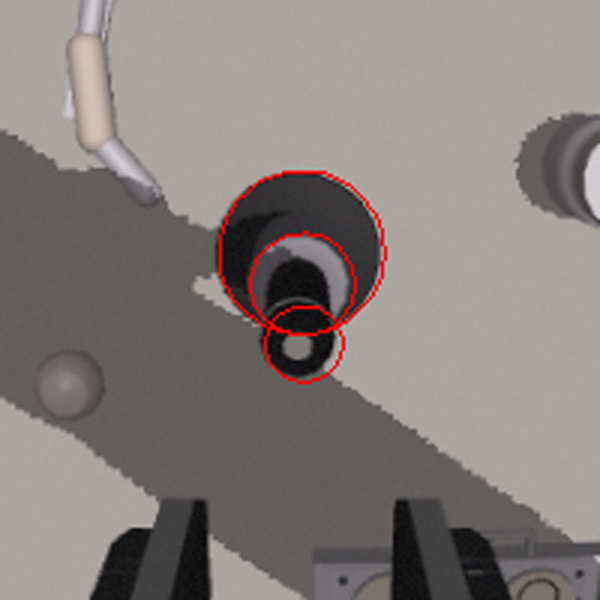

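```bash
python3 - <<'E'
from h import *
f=lambda n=8:np.mean([bot.read_ft_force() for _ in range(n)],0)
p=[.6118,-.2565]
bot.set_gripper(.75,60)
bot.move_linear([*p,.28],.1);bot.move_linear([*p,.096],.12)
bot.wait(.2);a=f();bot.set_gripper(0,60)
print("grip",bot.read_gripper_width(),bot.read_finger_force(),a,f())
bot.move_linear([*p,.20],.08);bot.wait(.2);print("lift",f(),bot.read_gripper_width())
s=[.4766,-.1010]
bot.move_pose([*s,.20],quat(TY+np.pi))
bot.move_linear([*s,.102],.08);bot.wait(.4)
print("hover",f(),bot.read_position(),bot.read_gripper_width(),bot.read_clock())
im,T=snap("w6")
u=xy2w([[*s,.0085]],T)[0].astype(int);print(u)
np.save("w6_u.npy",u)
u=np.clip(u,80,[480,340]);g=im[u[1]-80:u[1]+80,u[0]-80:u[0]+80]
cv2.imwrite("pics/w6.png",cv2.resize(g,(640,600),interpolation=cv2.INTER_CUBIC))
E
```

```text
grip 0.24370104661546704 58.49804677069187 [ 0.0633  0.0858 -0.3157] [-0.4701 -0.2546  1.2615]
lift [-0.1094 -0.536  -1.5996] 0.2422640537265497
hover [ 0.2641  0.1634 -1.0744] [ 0.4766 -0.101   0.1021] 0.24096636223878817 31.2667
[282 215]
```

View pics/w6.png

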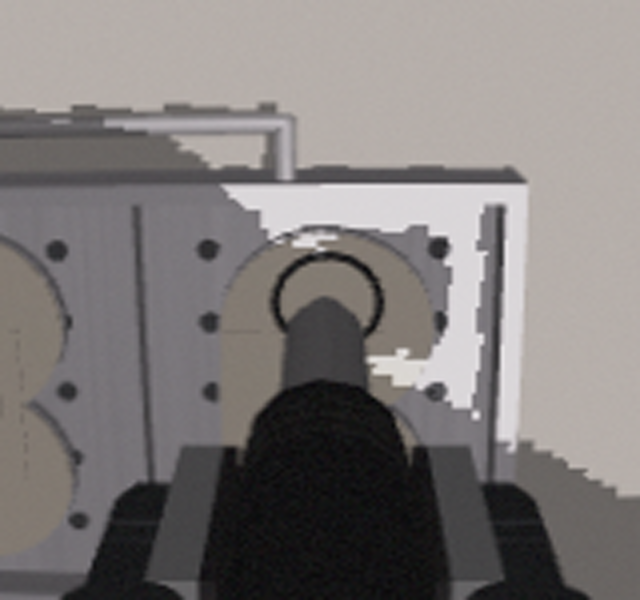

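```bash
python3 - <<'E'
from h import *
f=lambda n=10:np.mean([bot.read_ft_force() for _ in range(n)],0)
s=[.4766,-.1010]
T=np.load("w6.npy");z=bot.read_position()[2]-.0945+.0085
d=np.array([np.sin(TY),-np.cos(TY)])
q=xy2w([[s[0]+.007*d[0],s[1]+.007*d[1],z+.012],[*s,.0085],[s[0]+.001*d[0],s[1]+.001*d[1],.0085]],T);print(q)
err=(q[0,1]-214.2)/abs(q[2,1]-q[1,1])
print("tip beyond expectation by mm",err)
if abs(err)<3:
    bot.wait(.3);f0=f()
    print(bot.move_linear([*s,.0905],.01,until_force=1.5),bot.read_position(),f()-f0)
    bot.wait(.4);print(bot.read_position(),f()-f0,bot.read_gripper_width(),bot.read_clock())
    np.save("f0.npy",f0)
E
```

```text
[[282.9948 213.7231]
 [282.9706 215.0147]
 [282.9705 213.7572]]
tip beyond expectation by mm -0.37928165748078296
True [ 0.4765 -0.1009  0.0935] [ 0.0597 -0.9972  3.0378]
[ 0.4762 -0.1008  0.0933] [ 1.3553 -0.3286  2.785 ] 0.24230307846283114 32.8167
```

```bash
python3 - <<'E'
from h import *
def f(n=15):
    o=[]
    for _ in range(n): o.append(bot.read_ft_force());bot.wait(.05)
    return np.mean(o,0),np.std(o,0)
s=[.4766,-.1010];f0=np.load("f0.npy")
bot.move_linear([*s,.0914],.005);bot.wait(.5)
m,sd=f();print(bot.read_position(),m-f0,sd,bot.read_clock())
E
```

```text
[ 0.4765 -0.101   0.0913] [-0.8503  0.0074  4.8448] [0.4505 0.4399 0.3026] 34.6167
```

```bash
python3 -c "
from h import *
print(bot.read_ft_force()-np.load('f0.npy'),np.load('f0.npy'),bot.read_tool_rot(),quat(TY+np.pi),bot.read_gripper_width())
print(bot.close_job())"
```

```text
[-1.2535  1.0851  5.2079] [ 0.1111 -0.2167 -2.3099] [ 0.0005  0.7431 -0.6691 -0.001 ] [ 0.      0.7431 -0.6691  0.    ] 0.23719332868585144
the job is handed in; nothing more can be done
None
```

The job is handed in at about 35 s: both loose plates are in the two right-hand compartments, flat and notch to the front. The probe is held upright in the pencilled ring with its sprung tip about half way in; force and height readings put it between roughly 3 and 5 mm of 8. I took no picture after pressing.

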